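# Seat the portioning board on its risers in the vise

### The arm

A 7-joint arm with a two-finger parallel gripper is mounted at the origin on the work surface. World frame = base frame: x ahead of the robot, y to its left, z up, the work surface at z = 0. Lengths are in m, angles in rad, forces in N, time in s.
With the tool pointing down it reaches from about 0.425 to 0.95 m from the base axis. Payload 16.7 kg.
Tool frame: the origin (TCP) lies at the very end of the fingers, on their centre line; the grasp point (between the pads) lies grasp_offset behind it (grasp_offset is the distance from the TCP to the grasp point, in m); z points along the fingers, x is the direction in which the jaws open and shut, and the axes are right-handed (so a half turn about z gives the same grasp; the last joint's range is limited). The gripper opens to 94 mm and grips with 3 to 60 N. Pads are 16 mm wide; open, the fingers measure 119 mm over their backs; the gripper's body (75 mm by 177 mm) begins 78 mm behind the grasp point.
Start: joints at [-1.373, 0.426, 0.074, 1.606, -0.034, 1.111, -0.067], TCP at [0.229, 0.635, 0.205] pointing down, gripper open.
Joint ranges: [-2.85, 2.85], [-0.5, 2.14], [-1.23, 1.37], [0.21, 2.46], [-1.02, 4.16], [0.16, 2.05], [-2.73, 2.73]. Speed limits (rad/s): [1.89, 1.89, 2.39, 2.39, 3.01, 3.01, 3.01].

### API

Orientations are given as [roll, pitch, yaw] about the fixed x, y, z axes, in that order (R = Rz(yaw) Ry(pitch) Rx(roll)).
In Python, from rig import * gives the robot as it stands.
- The arm moves only by the tool arm_command, never from a script. Its argument "steps" is a list of rows, each a list of 7 numbers: the finger opening in mm, from 0 to 94, then the shift along the tool's x, y, z in units of 40 mm (1.0 is 40 mm), then the turn, a rotation vector about the tool's x, y, z in units of 5 degrees (1.0 is 5 degrees). In form: [[grip, dx, dy, dz, rx, ry, rz], ...]. A call has 1 to 5 rows; each row is the pose to reach, as a shift and turn from the pose measured when the call began, along the tool's axes at that moment; what a row does not reach only later rows make up. A row lasts 1/12 s, in which the tool goes at most 41.7 mm and 7.16 degrees, less where a joint would pass 70% of its speed; a pose out of reach is approached as far as the arm can. A call with a gripper value outside its range is refused whole. The fingers move at their own pace and stop on an object; "force" is the grip in N (left out, the last holds). Time passes only in rows, so rows that repeat a pose let the fingers close. It gives the time, the measured TCP pose, the force and the opening at its end, in the units of the state.
- state(): the state, without advancing time (a new reading comes with each control period).
- grab_frame(name): name is "scene" or "top"; returns a dict with "pixels" (400x640x3 uint8, red, green, blue), "vfov" (degrees; the focal length in pixels is half the picture's height over the tangent of half this angle, whatever the lens; pixels are square), "cx", "cy" (the principal point, pixels), "T" (4x4, takes a point from camera to world coordinates). Camera axes: x right, y down, z forward; pixel columns grow to the right and rows downward; lengths in m; the calibration is good to about 2 mm. A picture is of the moment at which its call begins. There is no depth.
- hand_in(): hands the job in, once; it reports no verdict.
Trained networks look in the newest picture that a camera, given by its name, has taken for a name from the list of things; names that differ only in an ending like _2 or _b are one class to them, and where a whole thing is asked for, a point or a joint stands for the part that bears it (a point fixed in the world has none). Each returns a list of dicts, best first, with "conf" (0 to 1); they miss things now and then, are a little off and sometimes report something else, mostly with a low value. They report only what shows in the picture. A call takes as long as a camera call. They do not tell look-alikes from the thing itself.
- trace(camera, label): "region" (400x640 bool, what is visible of it) and "centre" ([column, row] in pixels, amid what is visible of it).
- place_of(camera, label): "centre" ([column, row] in pixels: a listed point, or the origin of a listed thing).
The state is a dict: "t": time; "qpos": joint angles; "qd": joint speeds; "tau": joint torques, N m; "tool_pos": TCP position; "tcp_rot": TCP orientation; "force": force on the tool from outside, world axes, zero at the start; "moment": the same for the moment, N m; "width": finger opening in m.
Only numpy, scipy, OpenCV 4.12 (cv2) and the standard library are available. Lean on these libraries where they do the work, as an engineer would, in place of code of your own. Each camera call takes 0.05 s, during which the arm holds its last target.

### The job

Push the brass riser bar back in under the clamped cutting board until it meets its stop, then tap the board down gently at its ends until it bears hard on both risers and neither would slide any more. Last, prove it with a light pull on the brass riser's lug, back towards the robot: it must stay in. Leave the other things on the table alone.

Things in the scene. Friction and masses are not known exactly. Their poses are not given: they have to be found in the camera images.
- vise: Grey and blue board vise, fixed, 160 (x) by 280 mm (y). Origin on the table under the board's centre; x along the risers away from the robot, y left, z up. Risers slide on springy strips (0.4 mm at 10 N) at z = 20 mm, in slots along x at y = +55 and -55 mm, open towards the robot. Blue jaws, tops at 56 mm, hold the board's ends. Clamp screw reaches y = -212 mm, 51 mm high.
- board: Beech cutting board with dark stripes, 100 (x) by 158 (y) by 22 mm thick, origin at the centre of its underside. Jaw friction holds it: it only moves up and down and tilts left-right. Two grey runners beneath, over the risers, stick out by an unknown 1 to 6 mm (both alike), so seated, level, its top is 64 to 70 mm over the table: only feel tells. It starts at 74.5 to 77.5 mm, tilted up to 0.035 rad.
- board_left (a point): Point on the board's top face near the left riser (vise y = +50 mm); tap the left end here. An end gives way under about 4 to 8 N, stays where it is pushed, and stops giving way when it bears on its riser. Pressing left and right in turn, once or twice each, until 15 to 18 N stand on the fingertip makes it bear hard; over 30 N bruises the board.
- board_right (a point): Point on the board's top face near the right riser (vise y = -50 mm); tap the right end here. Behaves as the left end.
- brass_riser_lug (a point): Loose brass bar (150 g) in the left or right slot: 181 mm long, 14 wide, 22 high, with an upright 14 by 14 mm lug at its end nearest the robot, 55 mm high from the bar's underside. The point is on the lug's axis, 40 mm above that underside (60 mm above the table); x points along the bar away from the robot. It starts pulled out 14 to 26 mm and slides under about 1 N.
- brass_tab (a joint): The brass lug is a sprung pull tab: how far (m) it is drawn out of the bar towards the robot, 0 at rest, at most 0.008, 1 N per mm. It springs back when let go and cannot be pushed in. On a loose bar a pull just slides the bar; on a bar that holds, the tab comes out. A light pull is about 3 N (3 mm); over 4 N may drag the bar out.
- steel_riser_lug (a point): The same point on the steel bar, like the brass one but with a rigid lug, in the other slot, already home. Home against its steel stop, a bar's lug is at vise x = -108.5 mm and a 51 mm gap lies between lug and board edge, room for a fingertip to hook the lug from inside.
- gift_box: Maroon gift box, 160 by 200 by 50 mm, left of the vise; origin under its centre. Leave alone.
- jar: Amber jar with green lid, 70 mm wide, 100 mm high, far left of the vise; origin under its centre. Leave alone.
- tape_dispenser: Blue tape dispenser with a yellow roll, 160 by 60 mm, 90 mm high, right of the vise near the robot; origin under its centre. Leave alone.
- spatula: Spatula, 280 mm long, lying to the right of the vise. Leave alone.
Things that resemble listed ones, but are neither listed nor needed, are in the scene too. Leave any pink look-alike of the part that bears brass_riser_lug alone. What is shaped like the part that bears steel_riser_lug but black is not meant.

How it is judged:
By the outcome, as a careful person would: the job done as asked, in the order asked, and still so for the second after the job is handed in, with the robot touching nothing.
It also fails if it takes over 67 s, if anything falls off the work surface, if the arm or the gripper's body presses on something with over 40 N, if the wrist force passes 120 N, or if a joint passes its speed limit or range.

## Working session

There is one attempt and no reset: what is moved stays moved. The work goes in short steps, Python scripts to look and compute and a tool call to move; the robot and the scene stay as the last step left them, time stands still between calls to the robot, and variables do not carry over. Pictures are saved under pics/ and viewed, and the job is handed in when it is done.

Besides the shell and the picture viewer there is one more tool, called as name(argument=value, ...), one argument or row to a line, values as JSON. arm_command: Moves the arm, as the interface text tells. Its arguments: {"type":"object","properties":{"steps":{"type":"array","items":{"type":"array","items":{"type":"number"}}},"force":{"type":"number"}},"required":["steps"]}

```bash
ls; mkdir -p pics
cat > h.py <<'E'
from rig import *
import numpy as np, cv2
def ray(f,px):
    h=f["pixels"].shape[0]; fl=h/2/np.tan(np.radians(f["vfov"])/2)
    d=np.array([(px[0]-f["cx"])/fl,(px[1]-f["cy"])/fl,1.0]); T=np.array(f["T"])
    return T[:3,3],T[:3,:3]@d
def atz(f,px,z):
    o,d=ray(f,px); return o+d*(z-o[2])/d[2]
def proj(f,p):
    h=f["pixels"].shape[0]; fl=h/2/np.tan(np.radians(f["vfov"])/2)
    T=np.array(f["T"]); c=T[:3,:3].T@(np.array(p)-T[:3,3]); return np.array([fl*c[0]/c[2]+f["cx"],fl*c[1]/c[2]+f["cy"]])
def tri(fa,pa,fb,pb):
    o1,d1=ray(fa,pa);o2,d2=ray(fb,pb)
    A=np.stack([d1,-d2],1); s=np.linalg.lstsq(A,o2-o1,rcond=None)[0]
    return (o1+d1*s[0]+o2+d2*s[1])/2, np.linalg.norm(o1+d1*s[0]-o2-d2*s[1])
def save(f,n): cv2.imwrite("pics/"+n,cv2.cvtColor(f["pixels"],cv2.COLOR_RGB2BGR))
E
python3 - <<'E'
from h import *
np.set_printoptions(precision=4,suppress=True)
s=state(); print(s)
fs=grab_frame("scene"); ft=grab_frame("top"); save(fs,"s0.png"); save(ft,"t0.png")
import pickle; pickle.dump((fs,ft),open("f0.pkl","wb"))
for l in ["vise","board","board_left","board_right","brass_riser_lug","steel_riser_lug","gift_box","tape_dispenser"]:
    a=place_of("scene",l);b=place_of("top",l)
    print(l,[(np.round(x["centre"],1),round(x["conf"],2)) for x in a],[(np.round(x["centre"],1),round(x["conf"],2)) for x in b])
    if a and b: print("   ",tri(fs,a[0]["centre"],ft,b[0]["centre"]))
E
```

```text
pics
{'t': 0.0, 'qpos': array([-1.3735,  0.4267,  0.0739,  1.6066, -0.0341,  1.1108, -0.0671]), 'qd': array([-0.0011, -0.0001,  0.0022, -0.0001, -0.0009, -0.0002, -0.0003]), 'tau': array([ -0.0036, -93.5821,   3.6657, -45.4189,  -0.0487,   0.0203,
         0.0002]), 'tool_pos': array([0.2293, 0.6344, 0.2048]), 'tcp_rot': array([3.1415, 0.0013, 1.224 ]), 'force': array([-0.2984, -0.6589,  0.0391]), 'moment': array([-0.0032,  0.0164, -0.0061]), 'width': 0.0941558711719979}
vise [(array([360.3, 226.7]), 0.63)] [(array([289.9, 176.3]), 0.72)]
    (array([ 0.6142,  0.0532, -0.0179]), np.float64(0.0015910954825621305))
board [(array([364.2, 209.6]), 0.57)] [(array([291.1, 168.4]), 0.94), (array([462.8, 257.3]), 0.42), (array([269.3, 172.4]), 0.4)]
    (array([0.6251, 0.0447, 0.0565]), np.float64(0.0034621683154526257))
board_left [(array([368.3, 187.4]), 0.93), (array([353.4, 216.6]), 0.15)] [(array([270. , 171.9]), 0.96)]
    (array([0.6103, 0.0921, 0.0908]), np.float64(0.0009142124708884547))
board_right [(array([355.3, 214.6]), 0.77)] [(array([311.1, 162.2]), 0.59)]
    (array([ 0.6323,
[... 177 characters left out ...]
.7, 245.4]), 0.45)]
    (array([0.4698, 0.0629, 0.0693]), np.float64(0.06825829028211898))
steel_riser_lug [(array([271.4, 258. ]), 0.62), (array([314.4, 207.8]), 0.58), (array([368.8, 192.4]), 0.52), (array([389.7, 144.5]), 0.35)] [(array([386.3, 212.6]), 0.74), (array([312.8, 210.5]), 0.54)]
    (array([ 0.5084, -0.1955,  0.0268]), np.float64(0.005731121134175633))
gift_box [(array([392.1, 145.2]), 0.84)] [(array([164. , 217.4]), 0.88), (array([202. , 142.4]), 0.33)]
    (array([0.5172, 0.3942, 0.0022]), np.float64(0.014398763800748723))
tape_dispenser [(array([170.3, 301.5]), 0.84)] [(array([466.4, 257.8]), 0.87)]
    (array([ 0.3824, -0.407 ,  0.0003]), np.float64(0.0005523653484162404))
```

View pics/s0.png

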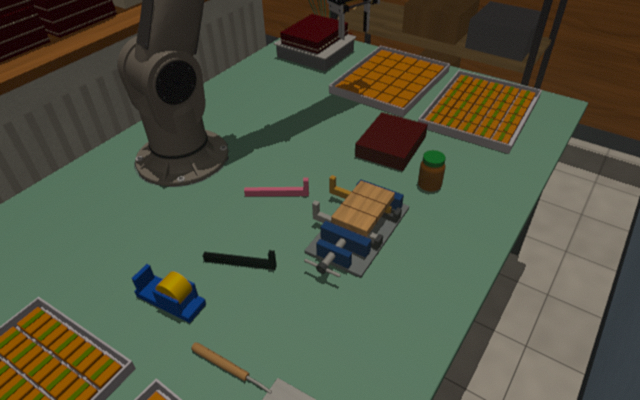

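View pics/t0.png

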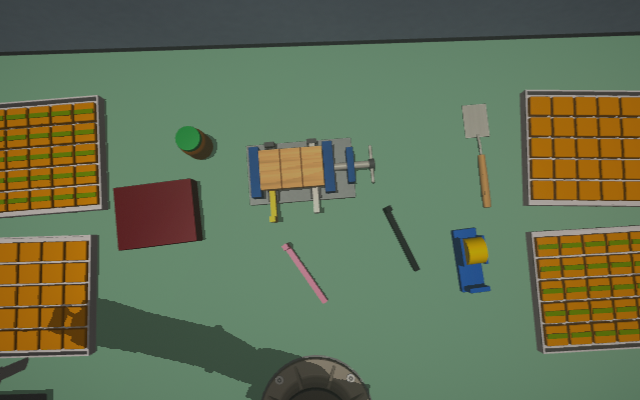

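Run:
```python
import cv2
a=cv2.imread("pics/s0.png")[150:270,255:415]; cv2.imwrite("pics/s0c.png",cv2.resize(a,None,fx=5,fy=5,interpolation=cv2.INTER_CUBIC)[:600])
a=cv2.imread("pics/t0.png")[130:270,220:400]; cv2.imwrite("pics/t0c.png",cv2.resize(a,None,fx=4.2,fy=4.2,interpolation=cv2.INTER_CUBIC))
```

```text
(no output)
```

View pics/s0c.png

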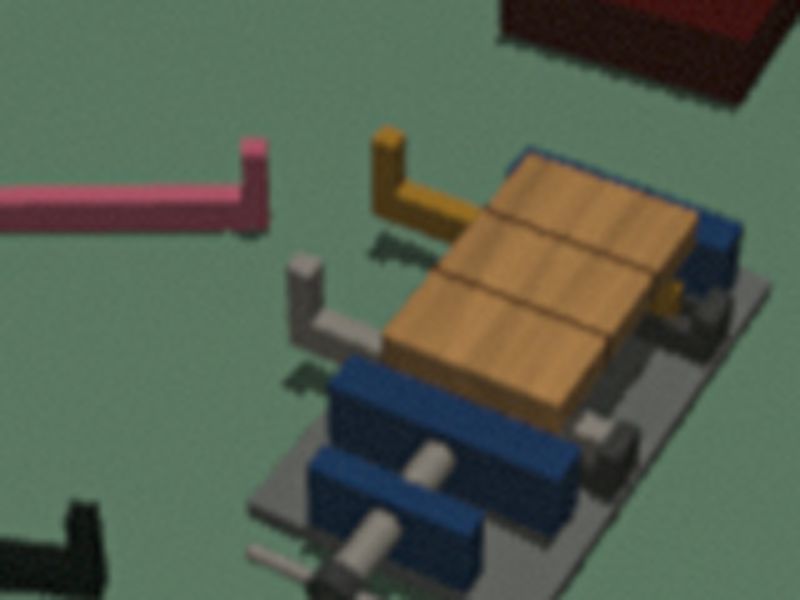

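View pics/t0c.png

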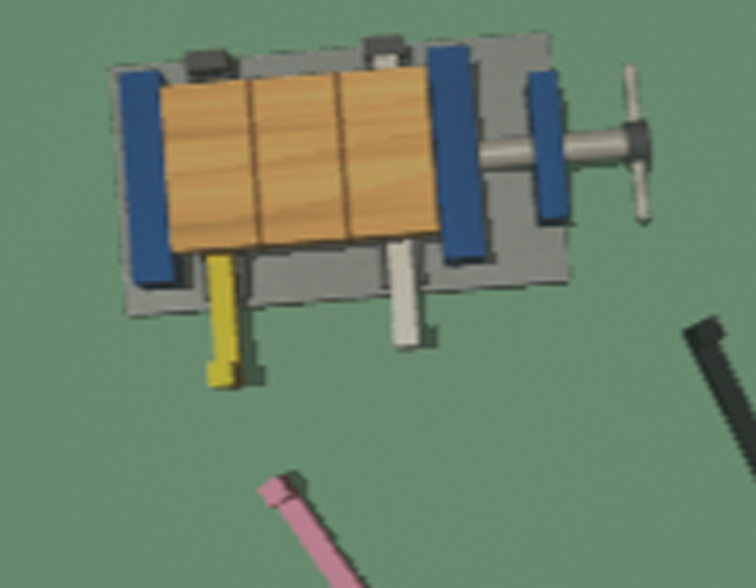

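Brass candidates are the yellow bar in the left slot (scene 330,182; top 274,220) and the pink look-alike lying loose (scene 305,183; top 286,245). Steel candidates are the light grey bar in the right slot (scene 314,208; top 317,211) and the black one (scene 271,258; top 386,213). The crops confirm yellow is brass, in the left slot and pulled out, and grey is steel, already home.

```bash
cat > fit.py <<'E'
from h import *
import pickle
from scipy.optimize import least_squares
np.set_printoptions(precision=4,suppress=True)
fs,ft=pickle.load(open("f0.pkl","rb"))
C=lambda u,v:np.array([u/4.2+220,v/4.2+130])
S=lambda u,v:np.array([u/5+255,v/5+150])
print(tri(fs,(330.2,182.1),ft,(274.4,219.7)),tri(fs,(314.4,207.8),ft,(312.8,210.5)))
for z in (0,.01): print([atz(ft,C(*c),z)[:2] for c in [(112,68),(549,35),(568,282),(127,315)]])
# p: x,y,yaw, brassx, base z, board z, tilt
def W(p,v):
    c,s=np.cos(p[2]),np.sin(p[2]); return np.array([p[0]+c*v[0]-s*v[1],p[1]+s*v[0]+c*v[1],v[2]])
def pts(p):
    bx=p[3];zb=p[4];zl,zr=p[5]+.05*p[6],p[5]-.05*p[6]
    L=[]
    for (v,c) in zip([(.08,.14),(.08,-.14),(-.08,-.14),(-.08,.14)],[(112,68),(549,35),(568,282),(127,315)]):
        L.append((ft,(v[0],v[1],zb),C(*c),1))
    L.append((ft,(-.1085,-.055,.075),C(404,340)*0+C(406,338),1)) 
    L.append((ft,(bx,.055,.075),C(222,375),1))
    L.append((fs,(-.1085,-.055,.06),(314.4,207.8),2)); L.append((fs,(bx,.055,.06),(330.2,182.1),2))
    L.append((ft,(-.1085,-.055,.06),(316,210.5),2)); L.append((ft,(bx,.055,.06),(274.4,219.7),2))
    L.append((fs,(0,.05,zl),(368.3,187.4),2));L.append((fs,(0,-.05,zr),(355.3,214.6),2))
    L.append((ft,(0,.05,zl),(270,171.9),2));L.append((ft,(0,-.05,zr),(311.1,162.2),4))
    # board top corners
    for v,c in zip([(.05,.079),(.05,-.079),(-.05,-.079),(-.05,.079)],[(160,86),(427,68),(439,232),(170,249)]):
        L.append((ft,(v[0],v[1],p[5]+v[1]*p[6]),C(*c),1))
    for v,c in zip([(.05,.079),(.05,-.079),(-.05,-.079),(-.05,.079)],[(697,213),(562,405),(385,340),(531,153)]):
        L.append((fs,(v[0],v[1],p[5]+v[1]*p[6]),S(*c),1))
    return L
def res(p):
    r=[]
    for f,v,px,s in pts(p): r+=list((proj(f,W(p,v))-px)/s)
    r+=[(p[5]-.076)/.001,p[6]/.02]
    return np.array(r)
o=least_squares(res,[.61,.05,0,-.13,.005,.076,0],loss="soft_l1"); p=o.x
print(p); print(res(p)[:-2].reshape(-1,2))
print("brass lug",W(p,(p[3],.055,.06)),"out mm",(-.1085-p[3])*1e3,"steel",W(p,(-.1085,-.055,.06)))
print("L",W(p,(0,.05,.076)),"R",W(p,(0,-.05,.076)))
np.save("p.npy",p)
E
python3 fit.py
```

```text
(array([0.4948, 0.0879, 0.0589]), np.float64(0.0005060546465846206)) (array([ 0.5135, -0.0102,  0.0501]), np.float64(0.005857372878471627))
[array([0.6975, 0.167 ]), array([ 0.7105, -0.1142]), array([ 0.551 , -0.1208]), array([0.5381, 0.1596])]
[array([0.6952, 0.1649]), array([ 0.708 , -0.1135]), array([ 0.5501, -0.12  ]), array([0.5374, 0.1576])]
[ 0.624   0.0408  0.0479 -0.1263 -0.0046  0.0763  0.013 ]
[[-6.0989  0.6752]
 [-7.1366  0.5807]
 [-6.8391  0.4174]
 [-6.0832  0.5794]
 [ 0.2646 -1.7097]
 [ 0.0087  0.1071]
 [ 0.2602 -0.1169]
 [ 0.2996 -0.3037]
 [ 0.5276 -0.6828]
 [-0.3554 -0.0538]
 [ 1.7291  2.9279]
 [-1.0706  1.1088]
 [ 0.6912 -1.7496]
 [ 0.1309  0.7982]
 [ 0.3152 -1.0453]
 [ 0.0721 -1.4554]
 [ 0.3009 -0.769 ]
 [ 0.5123 -0.0065]
 [-0.2291  0.5497]
 [-1.701   0.5448]
 [-2.2979 -1.1031]
 [-1.213   0.1182]]
brass lug [0.4953 0.0897 0.06  ] out mm 17.776337828226506 steel [ 0.5183 -0.0193  0.06  ]
L [0.6216 0.0907 0.076 ] R [ 0.6264 -0.0091  0.076 ]
```

```bash
sed -i 's/C(404,340)\*0+C(406,338)/C(405,335)/; s/(v\[0\],v\[1\],zb)/(v[0],v[1]+p[7],zb)/; s/,.005,.076,0\]/,.005,.076,0,-.0176]/' fit.py
cat >> h.py <<'E'
from scipy.spatial.transform import Rotation as Ro
def W(p,v):
    c,s=np.cos(p[2]),np.sin(p[2]); return np.array([p[0]+c*v[0]-s*v[1],p[1]+s*v[0]+c*v[1],v[2]])
def V(p,w):
    c,s=np.cos(p[2]),np.sin(p[2]); d=np.array(w)-np.array([p[0],p[1],0]); return np.array([c*d[0]+s*d[1],-s*d[0]+c*d[1],d[2]])
def go(w,yaw):
    s=state(); R=Ro.from_euler("xyz",s["tcp_rot"]); t=R.inv().apply(np.array(w)-s["tool_pos"])/.04
    r=(R.inv()*Ro.from_euler("xyz",[np.pi,0,yaw])).as_rotvec(degrees=True)/5
    return np.round(t,3),np.round(r,3)
def stat(p):
    s=state(); print("t %.2f"%s["t"],"V mm",np.round(V(p,s["tool_pos"])*1e3,1),"rot",np.round(s["tcp_rot"],3),"F",np.round(s["force"],2),"w",round(s["width"],4))
E
python3 fit.py
python3 - <<'E'
from h import *
import pickle
fs,ft=pickle.load(open("f0.pkl","rb"))
p=np.load("p.npy")
try: print("go",grasp_offset)
except Exception as e: print(e)
w,e=tri(fs,(305,183.5),ft,(285.7,245.4)); print("pink",w,e,V(p,w))
yaw=np.pi/2+p[2]; w=W(p,(p[3]-.04,.055,.13)); print(w,go(w,yaw))
E
```

```text
(array([0.4948, 0.0879, 0.0589]), np.float64(0.0005060546465846206)) (array([ 0.5135, -0.0102,  0.0501]), np.float64(0.005857372878471627))
[array([0.6975, 0.167 ]), array([ 0.7105, -0.1142]), array([ 0.551 , -0.1208]), array([0.5381, 0.1596])]
[array([0.6952, 0.1649]), array([ 0.708 , -0.1135]), array([ 0.5501, -0.12  ]), array([0.5374, 0.1576])]
[ 0.6231  0.0422  0.0491 -0.1254  0.0018  0.0759  0.0109 -0.0194]
[[ 0.0193 -0.0075]
 [-0.3701 -0.2799]
 [ 0.1145 -0.0829]
 [ 0.2064  0.261 ]
 [ 0.0027 -0.6429]
 [-0.5063  0.1561]
 [ 0.2659 -0.3167]
 [ 0.415  -0.435 ]
 [ 0.2815 -0.5093]
 [-0.6088 -0.0296]
 [ 1.6955  2.7748]
 [-1.071   0.91  ]
 [ 0.4284 -1.5332]
 [-0.0059  0.8903]
 [-0.223  -0.5853]
 [-0.5006 -1.1035]
 [-0.2267 -0.4219]
 [ 0.0188  0.4354]
 [-0.3276  0.2433]
 [-1.6894  0.0887]
 [-2.2735 -1.4986]
 [-1.2883 -0.1379]]
brass lug [0.4952 0.091  0.06  ] out mm 16.890406412765554 steel [ 0.5175 -0.0181  0.06  ]
L [0.6207 0.0921 0.076 ] R [ 0.6256 -0.0078  0.076 ]
go 0.0188
pink [0.42896632 0.06226156 0.04214255] 0.0019980452365545723 [-0.19293431  0.02958488  0.04214255]
[0.4552287  0.08899884 0.13      ] (array([-10.914,   9.948,   1.887]), array([-1.000e-03, -0.000e+00, -4.537e+00]))
```

arm_command(
  steps=[
    [0, -0.72, 0.66, 0, 0, 0, -0.9],
    [0, -1.44, 1.32, 0, 0, 0, -1.8],
    [0, -2.16, 1.98, 0, 0, 0, -2.7],
    [0, -2.88, 2.64, 0, 0, 0, -3.6],
    [0, -3.6, 3.3, 0, 0, 0, -4.54],
  ],
  force=20,
)

```text
t: 1.32
tool_pos: [0.305, 0.4527, 0.2055]
tcp_rot: [3.141, -0.0, 1.624]
force: [0.9, -0.2, 0.9]
width: 0.0641
```

```bash
cat > g.py <<'E'
import sys
from h import *
p=np.load("p.npy"); stat(p)
a=[float(x)/1e3 for x in sys.argv[1:4]]
if a: print(*go(W(p,a),np.pi/2+p[2]))
E
python3 g.py -155 55 130
```

```text
t 1.32 V mm [-297.5  425.7  205.5] rot [ 3.141 -0.     1.624] F [ 0.93 -0.18  0.87] w 0.0641
[-9.282  3.524  1.887] [ 0.002 -0.002  0.048]
```

arm_command(
  steps=[
    [0, -0.95, 0.36, 0, 0, 0, 0],
    [0, -1.9, 0.72, 0, 0, 0, 0],
    [0, -2.85, 1.08, 0, 0, 0, 0],
    [0, -3.8, 1.44, 0, 0, 0, 0],
    [0, -4.7, 1.78, 0, 0, 0, 0.05],
  ],
)

```text
t: 1.73
tool_pos: [0.3867, 0.2667, 0.2058]
tcp_rot: [3.141, -0.001, 1.619]
force: [1.1, 0.9, -0.0]
width: 0.0308
```

```bash
python3 g.py -155 55 130
```

```text
t 1.73 V mm [-225.1  235.8  205.8] rot [ 3.141e+00 -1.000e-03  1.619e+00] F [ 1.1   0.89 -0.02] w 0.0308
[-4.521  1.754  1.892] [ 0.006 -0.009 -0.006]
```

arm_command(
  steps=[
    [0, -0.95, 0.4, 0.0, 0, 0, 0],
    [0, -1.9, 0.8, 0.2, 0, 0, 0],
    [0, -2.8, 1.2, 0.6, 0, 0, 0],
    [0, -3.7, 1.5, 1.0, 0, 0, 0],
    [0, -4.5, 1.75, 1.4, 0, 0, 0],
  ],
)

```text
t: 2.15
tool_pos: [0.4663, 0.0882, 0.1497]
tcp_rot: [3.139, -0.001, 1.619]
force: [1.2, 0.1, -0.5]
width: 0.0007
```

```bash
python3 g.py -155 55 95;python3 - <<'E'
from h import *
fs=grab_frame("scene"); ft=grab_frame("top")
o=[]
for f,c in ((fs,(325,175)),(ft,(280,205))):
    a=f["pixels"][c[1]-50:c[1]+50,c[0]-65:c[0]+65,::-1]; o.append(cv2.resize(a,None,fx=6,fy=6,interpolation=cv2.INTER_CUBIC))
cv2.imwrite("pics/1a.png",o[0]);cv2.imwrite("pics/1b.png",o[1])
E
```

```text
t 2.15 V mm [-154.3   53.7  149.7] rot [ 3.139e+00 -1.000e-03  1.619e+00] F [ 1.21  0.07 -0.52] w 0.0007
[ 0.031 -0.02   1.368] [ 0.027 -0.015 -0.011]
```

View pics/1a.png

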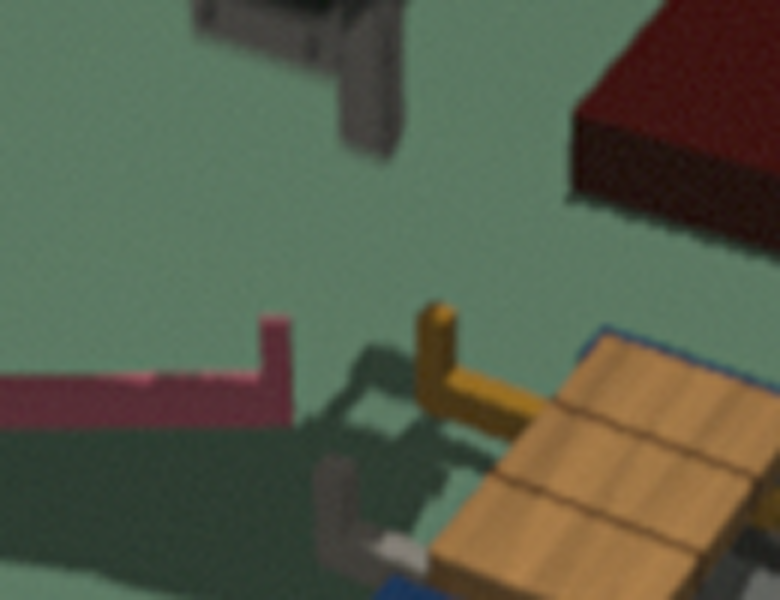

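The fingertip (scene ≈(323,150)) hangs clear above the gap between the pink lug (306,180) and the brass lug (333,180). Next I descend.

arm_command(
  steps=[
    [0, 0.03, -0.02, 0.8, 0, 0, 0],
    [0, 0.03, -0.02, 1.6, 0, 0, 0],
    [0, 0.03, -0.02, 2.28, 0, 0, 0],
    [0, 0.03, -0.02, 2.28, 0, 0, 0],
  ],
)

```text
t: 2.58
tool_pos: [0.4621, 0.0855, 0.0532]
tcp_rot: [-3.135, 0.004, 1.613]
force: [-2.2, 0.4, 0.3]
width: 0.0003
```

```bash
python3 g.py -140 55 58;python3 - <<'E'
from h import *
fs=grab_frame("scene")
o=[]
for f,c in ((fs,(325,175)),):
    a=f["pixels"][c[1]-50:c[1]+50,c[0]-65:c[0]+65,::-1]; o.append(cv2.resize(a,None,fx=6,fy=6,interpolation=cv2.INTER_CUBIC))
cv2.imwrite("pics/2a.png",o[0])
E
```

```text
t 2.58 V mm [-158.7   51.1   53.2] rot [-3.135  0.004  1.613] F [-2.22  0.38  0.34] w 0.0003
[ 0.099  0.466 -0.125] [-0.078  0.04  -0.075]
```

View pics/2a.png

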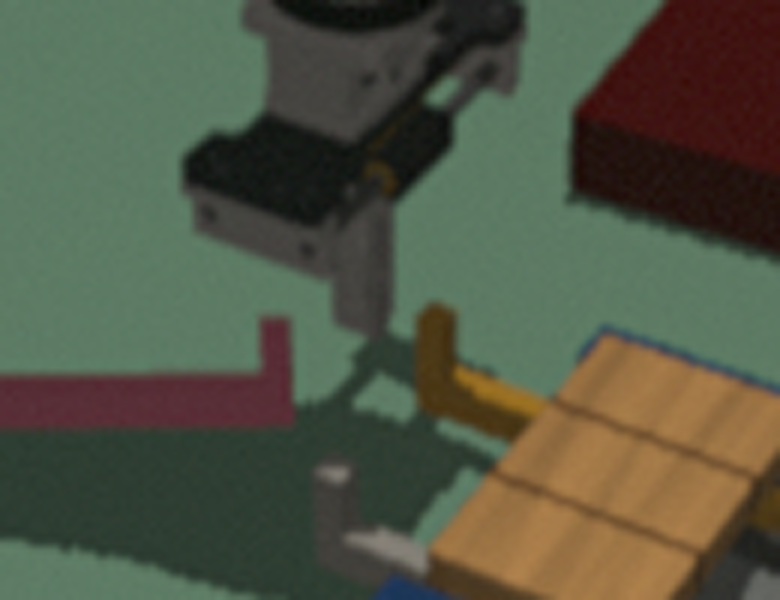

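arm_command(
  steps=[
    [0, 0.1, 0.2, -0.12, -0.08, 0.04, -0.07],
    [0, 0.1, 0.3, -0.12, -0.08, 0.04, -0.07],
    [0, 0.1, 0.35, -0.12, -0.08, 0.04, -0.07],
    [0, 0.1, 0.35, -0.12, -0.08, 0.04, -0.07],
  ],
)

```text
t: 2.97
tool_pos: [0.4785, 0.0908, 0.0616]
tcp_rot: [3.137, -0.001, 1.619]
force: [-0.0, 0.3, 0.6]
width: 0.0009
```

```bash
python3 g.py -128 55 58
```

```text
t 2.97 V mm [-142.1   55.6   61.6] rot [ 3.137e+00 -1.000e-03  1.619e+00] F [-0.01  0.3   0.58] w 0.0009
[-0.016  0.351  0.09 ] [ 0.049 -0.017 -0.007]
```

Push on slowly to about −129, short of the stop.

arm_command(
  steps=[
    [0, -0.02, 0.08, 0.08, 0.05, 0, 0],
    [0, -0.02, 0.16, 0.08, 0.05, 0, 0],
    [0, -0.02, 0.24, 0.08, 0.05, 0, 0],
    [0, -0.02, 0.3, 0.08, 0.05, 0, 0],
    [0, -0.02, 0.32, 0.08, 0.05, 0, 0],
  ],
)

```text
t: 3.38
tool_pos: [0.4917, 0.0906, 0.0584]
tcp_rot: [-3.141, -0.001, 1.619]
force: [-3.0, -0.6, 1.6]
width: 0.0006
```

```bash
python3 g.py -124 55 59
```

```text
t 3.38 V mm [-128.9   54.8   58.4] rot [-3.141e+00 -1.000e-03  1.619e+00] F [-2.98 -0.56  1.65] w 0.0006
[ 0.006  0.123 -0.016] [-0.002 -0.016 -0.008]
```

arm_command(
  steps=[
    [0, 0, 0.03, 0, 0, 0, 0],
    [0, 0, 0.06, 0, 0, 0, 0],
    [0, 0, 0.09, 0, 0, 0, 0],
    [0, 0, 0.09, 0, 0, 0, 0],
  ],
)

```text
t: 3.72
tool_pos: [0.4955, 0.0907, 0.0584]
tcp_rot: [-3.142, -0.001, 1.619]
force: [-0.7, -0.5, -0.2]
width: 0.0003
```

```bash
python3 g.py -124 55 59
```

```text
t 3.72 V mm [-125.1   54.8   58.4] rot [-3.142e+00 -1.000e-03  1.619e+00] F [-0.73 -0.47 -0.15] w 0.0003
[ 0.006  0.028 -0.016] [-0.001 -0.015 -0.009]
```

arm_command(
  steps=[
    [0, 0, 0.03, 0, 0, 0, 0],
    [0, 0, 0.06, 0, 0, 0, 0],
    [0, 0, 0.06, 0, 0, 0, 0],
  ],
)

```text
t: 3.97
tool_pos: [0.4963, 0.0907, 0.058]
tcp_rot: [-3.138, -0.001, 1.619]
force: [-9.9, -0.6, 6.2]
width: 0.0006
```

arm_command(
  steps=[
    [0, 0, 0.03, 0, 0, 0, 0],
    [0, 0, 0.06, 0, 0, 0, 0],
    [0, 0, 0.06, 0, 0, 0, 0],
  ],
)

```text
t: 4.22
tool_pos: [0.4964, 0.0906, 0.0575]
tcp_rot: [-3.134, -0.001, 1.619]
force: [-13.6, -0.7, 11.0]
width: 0.0006
```

```bash
python3 g.py -124 55 59
```

```text
t 4.22 V mm [-124.2   54.6   57.5] rot [-3.134e+00 -1.000e-03  1.619e+00] F [-13.62  -0.73  10.95] w 0.0006
[ 0.01   0.004 -0.038] [-0.089 -0.01  -0.005]
```

The bar has met a hard stop (x −124.2, predicted −123.5). I'll back off, then rise.

arm_command(
  steps=[
    [0, 0, -0.15, 0, 0, 0, 0],
    [0, 0, -0.35, 0, 0, 0, 0],
    [0, 0, -0.6, 0, 0, 0, 0],
    [0, 0, -0.6, -0.7, 0, 0, 0],
    [0, 0, -0.6, -1.5, 0, 0, 0],
  ],
)

```text
t: 4.63
tool_pos: [0.4707, 0.0888, 0.117]
tcp_rot: [-3.13, 0.001, 1.619]
force: [1.3, 0.3, -0.8]
width: 0.0005
```

```bash
python3 g.py 0 50 115
```

```text
t 4.63 V mm [-150.   54.  117.] rot [-3.130e+00  1.000e-03  1.619e+00] F [ 1.34  0.26 -0.79] w 0.0005
[-0.098  3.75   0.007] [-0.13   0.009 -0.005]
```

arm_command(
  steps=[
    [0, -0.02, 0.9, 0, -0.13, 0, 0],
    [0, -0.04, 1.8, 0, -0.13, 0, 0],
    [0, -0.07, 2.7, 0, -0.13, 0, 0],
    [0, -0.1, 3.4, 0, -0.13, 0, 0],
    [0, -0.1, 3.75, 0.2, -0.13, 0, 0],
  ],
)

```text
t: 5.05
tool_pos: [0.624, 0.0921, 0.1084]
tcp_rot: [3.138, 0.001, 1.619]
force: [-1.4, 0.6, 0.7]
width: 0.0004
```

arm_command(
  steps=[
    [0, 0, 0, 0.2, 0, 0, 0],
    [0, 0, 0, 0.3, 0, 0, 0],
  ],
)

```text
t: 5.22
tool_pos: [0.6236, 0.0919, 0.0952]
tcp_rot: [3.138, 0.001, 1.619]
force: [-0.3, -0.1, 0.2]
width: 0.0004
```

```bash
python3 g.py 0 50 82
python3 - <<'E'
from h import *
fs=grab_frame("scene"); ft=grab_frame("top")
for f,c,n in ((fs,(345,185),"3a"),(ft,(300,185),"3b")):
    a=f["pixels"][c[1]-50:c[1]+50,c[0]-65:c[0]+65,::-1]; cv2.imwrite("pics/%s.png"%n,cv2.resize(a,None,fx=6,fy=6,interpolation=cv2.INTER_CUBIC))
E
```

```text
t 5.22 V mm [ 2.9 49.6 95.2] rot [3.138e+00 1.000e-03 1.619e+00] F [-0.3  -0.14  0.21] w 0.0004
[ 0.011 -0.074  0.331] [ 0.036  0.014 -0.012]
```

View pics/3a.png

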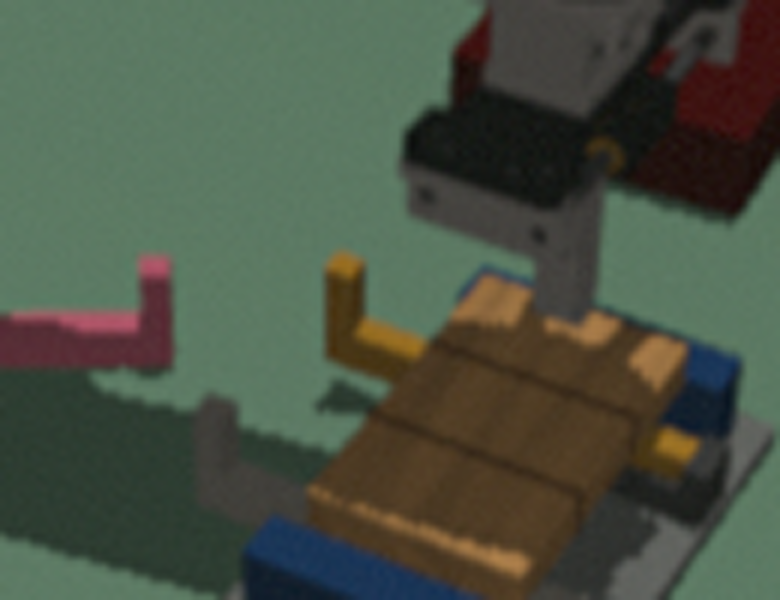

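View pics/3b.png

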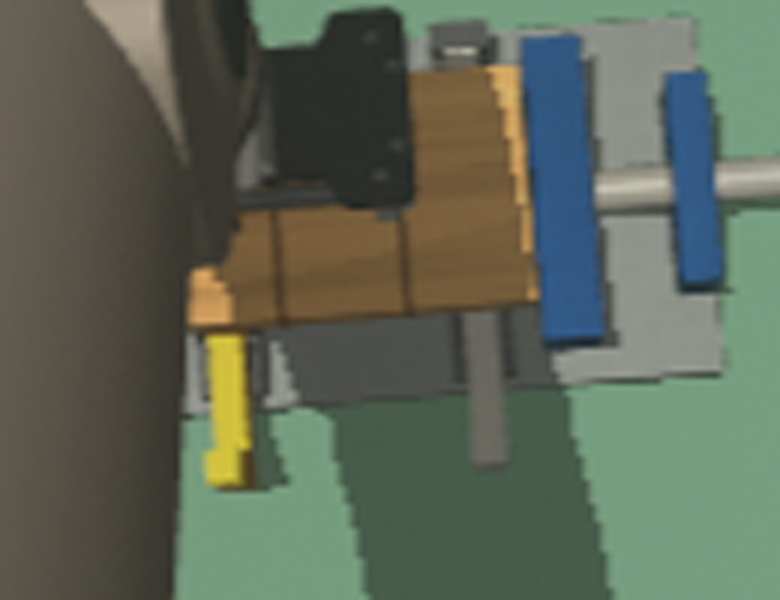

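Run:
```python
from h import *
p=np.load("p.npy")
fs=grab_frame("scene"); ft=grab_frame("top")
import pickle; pickle.dump((fs,ft),open("f3.pkl","wb"))
for cam,f in (("scene",fs),("top",ft)):
  for l in ["brass_riser_lug","steel_riser_lug"]:
    for x in place_of(cam,l):
        w=atz(f,x["centre"],.06); print(cam,l,np.round(x["centre"],1),round(x["conf"],2),np.round(V(p,w)*1e3,1))
# model overlays: lug top corners for home
for f,c,n in ((fs,(345,185),"4a"),(ft,(300,185),"4b")):
    a=f["pixels"][c[1]-50:c[1]+50,c[0]-65:c[0]+65,::-1]; im=cv2.resize(a,None,fx=6,fy=6,interpolation=cv2.INTER_CUBIC)
    for y in (.055,-.055):
        for z in (.075,.042,.02):
            q=[((proj(f,W(p,(-.1085+dx,y+dy,z)))-np.array(c)+[65,50]+.5)*6).astype(int) for dx,dy in ((-.007,-.007),(.007,-.007),(.007,.007),(-.007,.007))]
            cv2.polylines(im,[np.array(q)],True,(255,0,255),1)
    cv2.imwrite("pics/%s.png"%n,im)
```

```text
scene brass_riser_lug [334.4 183.6] 0.59 [-112.4   51.    60. ]
scene brass_riser_lug [302.1 182.4] 0.57 [-190.9   11.4   60. ]
scene brass_riser_lug [372.2 191. ] 0.26 [-10.3  74.8  60. ]
scene steel_riser_lug [269.1 259.7] 0.96 [-105.9 -259.3   60. ]
scene steel_riser_lug [313.  209.6] 0.68 [-107.9  -65.2   60. ]
top brass_riser_lug [286.  247.8] 0.52 [-197.6   28.    60. ]
top brass_riser_lug [271.9 214.7] 0.39 [-112.8   57.4   60. ]
top brass_riser_lug [293.1 176.4] 0.27 [-20.7  -2.5  60. ]
top steel_riser_lug [311.8 209.2] 0.66 [-106.9  -43.2   60. ]
top steel_riser_lug [386.7 210.1] 0.61 [-123.7 -229.5   60. ]
```

View pics/4a.png

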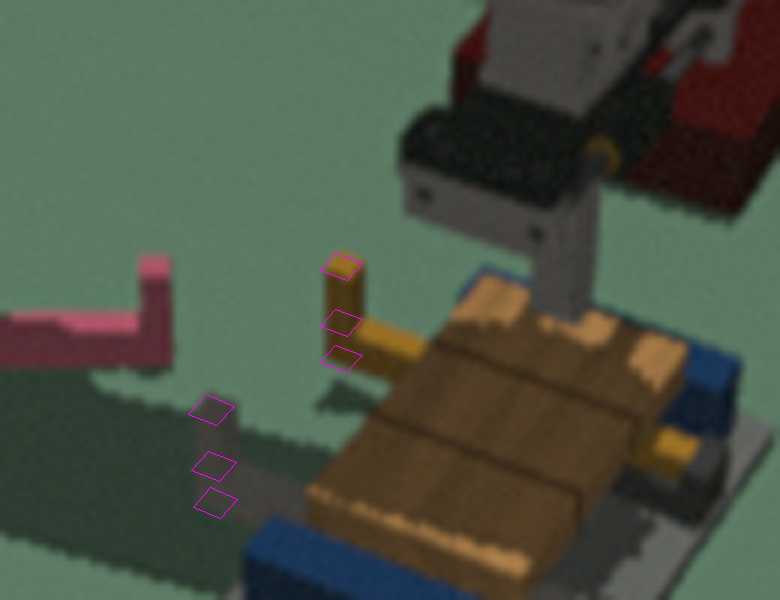

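View pics/4b.png

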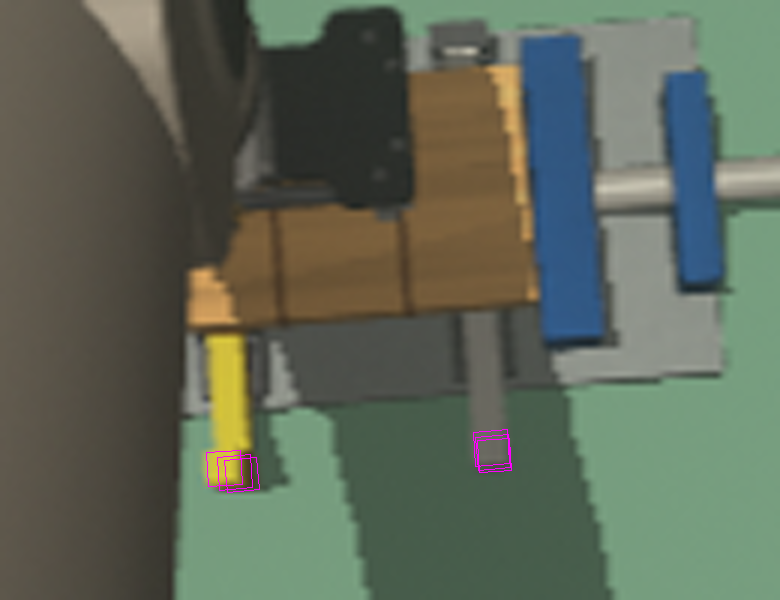

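Both lugs match the model overlay at home (brass top view ≈(232,470) in the crop, steel ≈(490,450)). Next is the left end: approach and feel for contact.

arm_command(
  steps=[
    [0, 0.01, -0.07, 0.15, 0, 0, 0],
    [0, 0.01, -0.07, 0.3, 0, 0, 0],
    [0, 0.01, -0.07, 0.4, 0, 0, 0],
    [0, 0.01, -0.07, 0.4, 0, 0, 0],
  ],
)

```text
t: 5.95
tool_pos: [0.6205, 0.0925, 0.0798]
tcp_rot: [3.139, 0.001, 1.62]
force: [-0.6, 0.5, 0.6]
width: 0.0003
```

arm_command(
  steps=[
    [0, 0, 0, 0.04, 0, 0, 0],
    [0, 0, 0, 0.08, 0, 0, 0],
    [0, 0, 0, 0.08, 0, 0, 0],
  ],
)

```text
t: 6.2
tool_pos: [0.6205, 0.0925, 0.0764]
tcp_rot: [3.139, 0.001, 1.62]
force: [0.1, -0.2, 0.7]
width: -0.0
```

arm_command(
  steps=[
    [0, 0, 0, 0.025, 0, 0, 0],
    [0, 0, 0, 0.05, 0, 0, 0],
    [0, 0, 0, 0.05, 0, 0, 0],
  ],
)

```text
t: 6.45
tool_pos: [0.6205, 0.0924, 0.0743]
tcp_rot: [3.139, 0.001, 1.62]
force: [-0.9, 0.6, 2.8]
width: -0.0
```

arm_command(
  steps=[
    [0, 0, 0, 0.025, 0, 0, 0],
    [0, 0, 0, 0.05, 0, 0, 0],
    [0, 0, 0, 0.05, 0, 0, 0],
  ],
)

```text
t: 6.7
tool_pos: [0.6205, 0.0925, 0.0722]
tcp_rot: [3.139, 0.001, 1.62]
force: [-1.0, -0.2, 3.3]
width: 0.0008
```

arm_command(
  steps=[
    [0, 0, 0, 0.025, 0, 0, 0],
    [0, 0, 0, 0.05, 0, 0, 0],
    [0, 0, 0, 0.05, 0, 0, 0],
  ],
)

```text
t: 6.95
tool_pos: [0.6206, 0.0927, 0.0701]
tcp_rot: [3.139, 0.0, 1.62]
force: [-0.5, 2.4, 3.1]
width: 0.0005
```

arm_command(
  steps=[
    [0, 0, 0, 0.02, 0, 0, 0],
    [0, 0, 0, 0.035, 0, 0, 0],
    [0, 0, 0, 0.035, 0, 0, 0],
  ],
)

```text
t: 7.2
tool_pos: [0.6207, 0.0929, 0.0694]
tcp_rot: [3.138, -0.0, 1.62]
force: [-5.3, 1.1, 15.2]
width: 0.0003
```

arm_command(
  steps=[
    [0, 0, 0, 0.02, 0, 0, 0],
    [0, 0, 0, 0.035, 0, 0, 0],
    [0, 0, 0, 0.035, 0, 0, 0],
  ],
)

```text
t: 7.45
tool_pos: [0.6208, 0.093, 0.069]
tcp_rot: [3.138, -0.001, 1.62]
force: [-7.7, 0.5, 22.2]
width: 0.0007
```

The left end bears at about z 69.2 mm. Now the right end.

arm_command(
  steps=[
    [0, 0, 0, -0.15, 0, 0, 0],
    [0, 0, 0, -0.4, 0, 0, 0],
    [0, -0.8, 0, -0.4, 0, 0, 0],
    [0, -1.7, 0, -0.4, 0, 0, 0],
    [0, -2.5, 0, -0.4, 0, 0, 0],
  ],
)

```text
t: 7.87
tool_pos: [0.6257, -0.0083, 0.0856]
tcp_rot: [3.138, -0.0, 1.621]
force: [0.5, 0.3, 0.4]
width: 0.0006
```

```bash
python3 g.py 0 -50 79
```

```text
t 7.87 V mm [  0.1 -50.5  85.6] rot [ 3.138 -0.     1.621] F [0.5  0.33 0.38] w 0.0006
[ 0.013 -0.003  0.164] [ 0.046 -0.003  0.009]
```

arm_command(
  steps=[
    [0, 0, 0, 0.1, 0, 0, 0],
    [0, 0, 0, 0.18, 0, 0, 0],
    [0, 0, 0, 0.18, 0, 0, 0],
  ],
)

```text
t: 8.12
tool_pos: [0.6255, -0.0079, 0.0779]
tcp_rot: [3.138, -0.001, 1.62]
force: [0.6, 0.5, -0.0]
width: 0.0004
```

arm_command(
  steps=[
    [0, 0, 0, 0.04, 0, 0, 0],
    [0, 0, 0, 0.08, 0, 0, 0],
    [0, 0, 0, 0.08, 0, 0, 0],
  ],
)

```text
t: 8.37
tool_pos: [0.6253, -0.0067, 0.0744]
tcp_rot: [3.139, -0.001, 1.622]
force: [0.4, 0.5, -0.5]
width: 0.0005
```

arm_command(
  steps=[
    [0, 0, 0, 0.025, 0, 0, 0],
    [0, 0, 0, 0.05, 0, 0, 0],
    [0, 0, 0, 0.05, 0, 0, 0],
  ],
)

```text
t: 8.62
tool_pos: [0.6252, -0.0063, 0.0722]
tcp_rot: [3.139, -0.001, 1.623]
force: [-0.4, -0.1, -0.3]
width: 0.0005
```

arm_command(
  steps=[
    [0, 0, 0, 0.025, 0, 0, 0],
    [0, 0, 0, 0.05, 0, 0, 0],
    [0, 0, 0, 0.05, 0, 0, 0],
  ],
)

```text
t: 8.87
tool_pos: [0.6252, -0.0063, 0.07]
tcp_rot: [3.139, -0.001, 1.623]
force: [-0.3, 0.3, 0.4]
width: 0.0003
```

arm_command(
  steps=[
    [0, 0, 0, 0.02, 0, 0, 0],
    [0, 0, 0, 0.035, 0, 0, 0],
    [0, 0, 0, 0.035, 0, 0, 0],
  ],
)

```text
t: 9.12
tool_pos: [0.6254, -0.0065, 0.0694]
tcp_rot: [3.139, -0.001, 1.622]
force: [-4.2, 0.4, 13.5]
width: 0.001
```

arm_command(
  steps=[
    [0, 0, 0, 0.02, 0, 0, 0],
    [0, 0, 0, 0.03, 0, 0, 0],
    [0, 0, 0, 0.03, 0, 0, 0],
  ],
)

```text
t: 9.37
tool_pos: [0.6254, -0.0065, 0.0692]
tcp_rot: [3.138, -0.002, 1.622]
force: [-6.8, -0.3, 17.9]
width: 0.0004
```

arm_command(
  steps=[
    [0, 0, 0, -0.15, 0, 0, 0],
    [0, 0, 0, -0.25, 0, 0, 0],
    [0, 0.8, 0, -0.25, 0, 0, 0],
    [0, 1.7, 0, -0.25, 0, 0, 0],
    [0, 2.45, 0, -0.25, 0, 0, 0],
  ],
)

```text
t: 9.78
tool_pos: [0.6204, 0.093, 0.0797]
tcp_rot: [3.138, -0.002, 1.621]
force: [-0.0, 0.3, -0.5]
width: 0.0009
```

arm_command(
  steps=[
    [0, 0, 0, 0.05, 0, 0, 0],
    [0, 0, 0, 0.15, 0, 0, 0],
    [0, 0, 0, 0.18, 0, 0, 0],
    [0, 0, 0, 0.18, 0, 0, 0],
  ],
)

```text
t: 10.12
tool_pos: [0.6203, 0.0914, 0.0721]
tcp_rot: [3.138, -0.001, 1.62]
force: [0.0, -0.8, -0.4]
width: 0.0006
```

```bash
python3 g.py 0 50 70
python3 - <<'E'
from h import *
p=np.load("p.npy")
fs=grab_frame("scene")
c=(345,185)
a=fs["pixels"][c[1]-50:c[1]+50,c[0]-65:c[0]+65,::-1]; cv2.imwrite("pics/5a.png",cv2.resize(a,None,fx=6,fy=6,interpolation=cv2.INTER_CUBIC))
E
```

```text
t 10.12 V mm [-0.4 49.3 72.1] rot [ 3.138e+00 -1.000e-03  1.620e+00] F [ 0.01 -0.84 -0.36] w 0.0006
[0.018 0.01  0.053] [ 0.037 -0.014 -0.001]
```

View pics/5a.png

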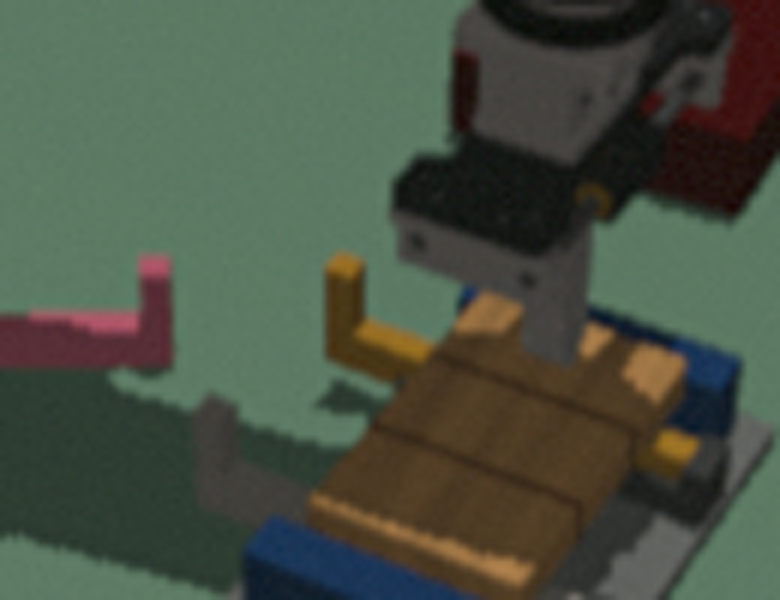

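arm_command(
  steps=[
    [0, 0, 0, 0.03, 0, 0, 0],
    [0, 0, 0, 0.06, 0, 0, 0],
    [0, 0, 0, 0.06, 0, 0, 0],
  ],
)

```text
t: 10.42
tool_pos: [0.6205, 0.0904, 0.0698]
tcp_rot: [3.138, -0.001, 1.618]
force: [0.7, -0.3, 0.6]
width: 0.0005
```

arm_command(
  steps=[
    [0, 0, 0, 0.02, 0, 0, 0],
    [0, 0, 0, 0.03, 0, 0, 0],
    [0, 0, 0, 0.03, 0, 0, 0],
  ],
)

```text
t: 10.67
tool_pos: [0.6207, 0.0905, 0.0694]
tcp_rot: [3.138, -0.002, 1.618]
force: [-4.9, 0.4, 13.6]
width: 0.0006
```

arm_command(
  steps=[
    [0, 0, 0, 0.02, 0, 0, 0],
    [0, 0, 0, 0.03, 0, 0, 0],
    [0, 0, 0, 0.03, 0, 0, 0],
  ],
)

```text
t: 10.92
tool_pos: [0.6208, 0.0906, 0.0693]
tcp_rot: [3.138, -0.002, 1.618]
force: [-6.7, -0.2, 17.0]
width: 0.0006
```

arm_command(
  steps=[
    [0, 0, 0, -0.15, 0, 0, 0],
    [0, 0, 0, -0.25, 0, 0, 0],
    [0, -0.8, 0, -0.25, 0, 0, 0],
    [0, -1.7, 0, -0.25, 0, 0, 0],
    [0, -2.45, 0, -0.25, 0, 0, 0],
  ],
)

```text
t: 11.33
tool_pos: [0.6254, -0.0091, 0.0794]
tcp_rot: [3.137, -0.002, 1.619]
force: [0.3, -0.5, -0.7]
width: 0.0001
```

arm_command(
  steps=[
    [0, 0, 0, 0.05, 0, 0, 0],
    [0, 0, 0, 0.15, 0, 0, 0],
    [0, 0, 0, 0.18, 0, 0, 0],
    [0, 0, 0, 0.18, 0, 0, 0],
  ],
)

```text
t: 11.67
tool_pos: [0.6252, -0.0075, 0.0716]
tcp_rot: [3.138, -0.003, 1.62]
force: [-0.5, 1.3, -0.3]
width: 0.0005
```

arm_command(
  steps=[
    [0, 0, 0, 0.03, 0, 0, 0],
    [0, 0, 0, 0.05, 0, 0, 0],
    [0, 0, 0, 0.05, 0, 0, 0],
  ],
)

```text
t: 11.92
tool_pos: [0.6253, -0.006, 0.0697]
tcp_rot: [3.138, -0.003, 1.622]
force: [-0.3, 2.1, 2.1]
width: 0.0005
```

arm_command(
  steps=[
    [0, 0, 0, 0.02, 0, 0, 0],
    [0, 0, 0, 0.03, 0, 0, 0],
    [0, 0, 0, 0.03, 0, 0, 0],
  ],
)

```text
t: 12.17
tool_pos: [0.6255, -0.006, 0.0693]
tcp_rot: [3.137, -0.003, 1.622]
force: [-5.2, -2.4, 14.8]
width: 0.0006
```

arm_command(
  steps=[
    [0, 0, 0, 0.02, 0, 0, 0],
    [0, 0, 0, 0.025, 0, 0, 0],
    [0, 0, 0, 0.025, 0, 0, 0],
  ],
)

```text
t: 12.42
tool_pos: [0.6255, -0.0061, 0.0693]
tcp_rot: [3.137, -0.003, 1.622]
force: [-7.3, -2.8, 15.9]
width: 0.0004
```

Both ends bear hard (left 17 N, right 16 N, level at 69.3 mm). Now to the gap inside the brass lug.

arm_command(
  steps=[
    [0, 0, 0, -0.3, 0, 0, 0],
    [0, 0, 0, -0.9, 0, 0, 0],
    [0, 0.8, -0.5, -0.9, 0, 0, 0],
    [0, 1.7, -1.2, -0.9, 0, 0, 0],
    [0, 2.55, -1.9, -0.9, 0, 0, 0],
  ],
)

```text
t: 12.83
tool_pos: [0.548, 0.0882, 0.1059]
tcp_rot: [3.136, -0.003, 1.622]
force: [0.2, 1.4, -0.1]
width: 0.0004
```

arm_command(
  steps=[
    [0, 0, 0, 0, 0, 0, 0],
    [0, 0, 0, 0, 0, 0, 0],
  ],
)

```text
t: 13.0
tool_pos: [0.547, 0.091, 0.1067]
tcp_rot: [3.136, -0.004, 1.626]
force: [0.9, 0.1, 0.2]
width: 0.0005
```

```bash
python3 g.py -76 55 60
python3 - <<'E'
from h import *
fs=grab_frame("scene")
c=(345,185)
a=fs["pixels"][c[1]-50:c[1]+50,c[0]-65:c[0]+65,::-1]; cv2.imwrite("pics/6a.png",cv2.resize(a,None,fx=6,fy=6,interpolation=cv2.INTER_CUBIC))
E
```

```text
t 13.00 V mm [-73.7  52.5 106.7] rot [ 3.136 -0.004  1.626] F [0.89 0.12 0.15] w 0.0005
[ 0.057 -0.065  1.167] [ 0.069 -0.052  0.071]
```

View pics/6a.png

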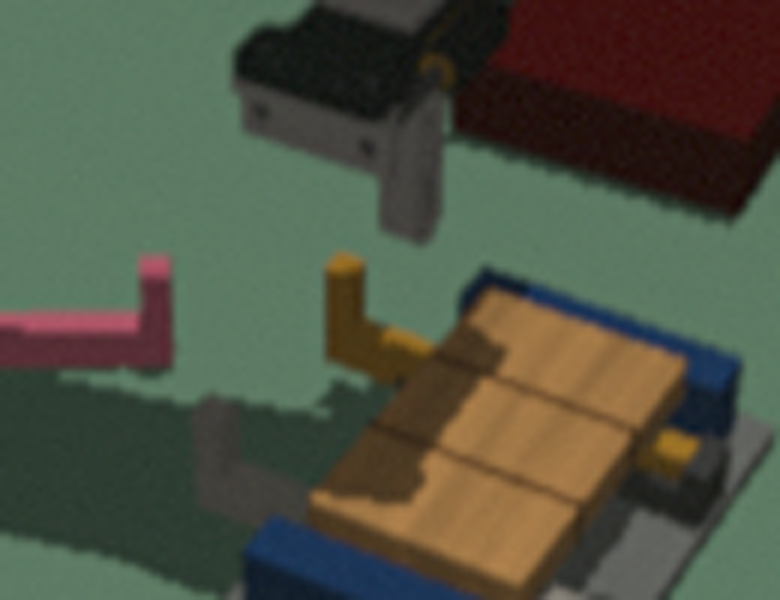

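The fingertip (crop ≈(410,240)) hangs over the gap between the brass lug and the board edge. I'll go down with the correction.

arm_command(
  steps=[
    [0, 0.06, -0.065, 0.3, 0.07, -0.05, 0.07],
    [0, 0.06, -0.065, 0.6, 0.07, -0.05, 0.07],
    [0, 0.06, -0.065, 0.9, 0.07, -0.05, 0.07],
    [0, 0.06, -0.065, 1.12, 0.07, -0.05, 0.07],
    [0, 0.06, -0.065, 1.15, 0.07, -0.05, 0.07],
  ],
)

```text
t: 13.47
tool_pos: [0.5446, 0.0908, 0.0581]
tcp_rot: [-3.139, 0.002, 1.617]
force: [-0.9, -0.8, 0.1]
width: 0.0007
```

```bash
python3 g.py -91 55 59
```

```text
t 13.47 V mm [-76.1  52.5  58.1] rot [-3.139e+00  2.000e-03  1.617e+00] F [-0.86 -0.83  0.12] w 0.0007
[ 0.062 -0.374 -0.022] [-0.031  0.021 -0.035]
```

arm_command(
  steps=[
    [0, 0.06, -0.12, 0, 0, 0, -0.03],
    [0, 0.06, -0.24, 0, 0, 0, -0.03],
    [0, 0.06, -0.36, 0, 0, 0, -0.03],
    [0, 0.06, -0.36, 0, 0, 0, -0.03],
    [0, 0.06, -0.36, 0, 0, 0, -0.03],
  ],
)

```text
t: 13.88
tool_pos: [0.5301, 0.0928, 0.0587]
tcp_rot: [-3.14, 0.001, 1.62]
force: [0.3, -0.4, 0.3]
width: 0.0005
```

```bash
python3 g.py -94 55 59
```

```text
t 13.88 V mm [-90.4  55.1  58.7] rot [-3.14e+00  1.00e-03  1.62e+00] F [ 0.3  -0.38  0.29] w 0.0005
[-0.002 -0.089 -0.008] [-0.022  0.016 -0.003]
```

arm_command(
  steps=[
    [0, 0, -0.02, 0, 0, 0, 0],
    [0, 0, -0.04, 0, 0, 0, 0],
    [0, 0, -0.04, 0, 0, 0, 0],
    [0, 0, -0.04, 0, 0, 0, 0],
  ],
)

```text
t: 14.22
tool_pos: [0.5287, 0.0927, 0.0588]
tcp_rot: [-3.14, 0.001, 1.62]
force: [0.9, 0.3, 0.8]
width: 0.0003
```

```bash
python3 g.py -95 55 59
```

```text
t 14.22 V mm [-91.9  55.1  58.8] rot [-3.14e+00  1.00e-03  1.62e+00] F [0.86 0.26 0.81] w 0.0003
[-0.003 -0.078 -0.004] [-0.018  0.014 -0.002]
```

arm_command(
  steps=[
    [0, 0, -0.02, 0, 0, 0, 0],
    [0, 0, -0.04, 0, 0, 0, 0],
    [0, 0, -0.04, 0, 0, 0, 0],
    [0, 0, -0.04, 0, 0, 0, 0],
  ],
)

```text
t: 14.55
tool_pos: [0.5272, 0.0927, 0.0589]
tcp_rot: [-3.14, 0.001, 1.62]
force: [1.1, -0.7, -1.1]
width: 0.0001
```

arm_command(
  steps=[
    [0, 0, -0.02, 0, 0, 0, 0],
    [0, 0, -0.035, 0, 0, 0, 0],
    [0, 0, -0.035, 0, 0, 0, 0],
    [0, 0, -0.035, 0, 0, 0, 0],
  ],
)

```text
t: 14.88
tool_pos: [0.526, 0.0926, 0.0589]
tcp_rot: [-3.141, 0.001, 1.62]
force: [3.6, -0.3, -0.8]
width: 0.0003
```

```bash
python3 g.py -95 55 59
```

```text
t 14.88 V mm [-94.6  55.1  58.9] rot [-3.141e+00  1.000e-03  1.620e+00] F [ 3.63 -0.3  -0.81] w 0.0003
[-0.003 -0.011 -0.002] [-0.011  0.014 -0.002]
```

arm_command(
  steps=[
    [0, 0, -0.01, 0, 0, 0, 0],
  ],
)

```text
t: 14.97
tool_pos: [0.5257, 0.0926, 0.0589]
tcp_rot: [-3.141, 0.001, 1.62]
force: [2.7, -0.2, -1.5]
width: -0.0001
```

arm_command(
  steps=[
    [0, 0, -0.01, 0, 0, 0, 0],
  ],
)

```text
t: 15.05
tool_pos: [0.5254, 0.0925, 0.0589]
tcp_rot: [-3.141, 0.001, 1.62]
force: [2.8, 0.5, -2.2]
width: 0.0005
```

arm_command(
  steps=[
    [0, 0, -0.01, 0, 0, 0, 0],
  ],
)

```text
t: 15.13
tool_pos: [0.5251, 0.0926, 0.059]
tcp_rot: [-3.141, 0.001, 1.62]
force: [2.8, 0.3, -1.0]
width: 0.0004
```

Run:
```python
from h import *
p=np.load("p.npy")
F=[]
for i in range(6):
    fs=grab_frame("scene"); s=state(); F.append(s["force"][0]); 
print(np.round(F,2),np.mean(F),V(p,s["tool_pos"])*1e3)
c=(335,180)
a=fs["pixels"][c[1]-30:c[1]+30,c[0]-40:c[0]+40,::-1]; cv2.imwrite("pics/7a.png",cv2.resize(a,None,fx=10,fy=10,interpolation=cv2.INTER_CUBIC))
```

```text
[3.11 3.95 3.4  4.43 4.19 3.87] 3.8225615029605167 [-95.46913093  55.10796804  58.94788397]
```

View pics/7a.png

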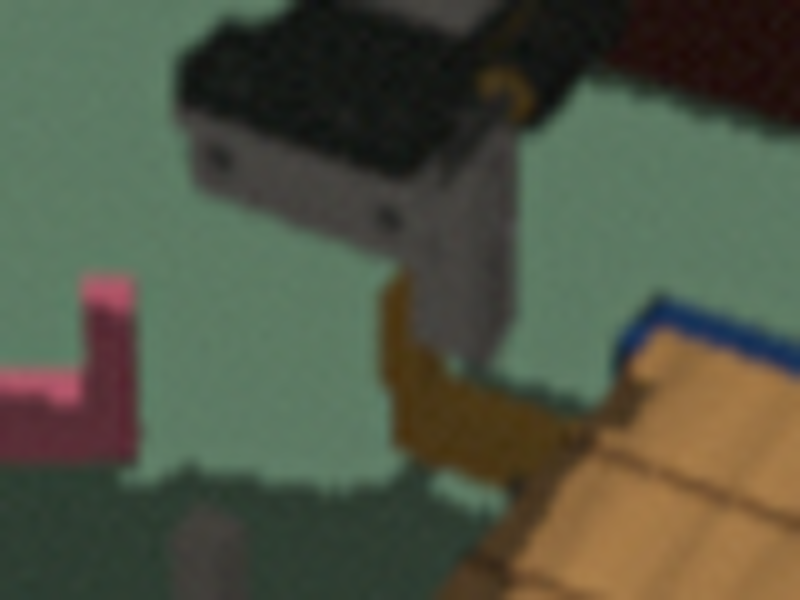

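A pull of about 3.5 N stands, and force rose with travel at about 1 N/mm: the tab is drawn and the bar is holding. Release, and back out forward and up.

arm_command(
  steps=[
    [0, 0, 0.06, 0, 0, 0, 0],
    [0, 0, 0.15, 0, 0, 0, 0],
    [0, 0, 0.35, 0, 0, 0, 0],
    [0, 0, 0.45, -0.2, 0, 0, 0],
    [0, 0, 0.45, -0.7, 0, 0, 0],
  ],
)

```text
t: 15.85
tool_pos: [0.5428, 0.0931, 0.0858]
tcp_rot: [-3.138, 0.003, 1.62]
force: [0.0, -0.8, 0.5]
width: 0.0006
```

arm_command(
  steps=[
    [0, 0, 0, -0.8, 0, 0, 0],
    [0, 0, 0, -1.6, 0, 0, 0],
    [0, 0.5, -0.5, -2.2, 0, 0, 0],
    [0, 1.2, -0.8, -2.4, 0, 0, 0],
    [0, 2.0, -1.0, -2.5, 0, 0, 0],
  ],
)

```text
t: 16.27
tool_pos: [0.4994, 0.1712, 0.1885]
tcp_rot: [-3.14, 0.001, 1.617]
force: [0.5, -0.4, -0.8]
width: 0.0003
```

arm_command(
  steps=[
    [0, 0.9, 0, 0, 0, 0, 0],
    [0, 1.8, 0, 0, 0, 0, 0],
    [0, 2.7, 0, 0, 0, 0, 0],
    [0, 3.5, 0, 0, 0, 0, 0],
    [0, 3.5, 0, 0, 0, 0, 0],
  ],
)

```text
t: 16.68
tool_pos: [0.4916, 0.318, 0.1886]
tcp_rot: [-3.14, -0.0, 1.623]
force: [-0.8, 0.4, -0.3]
width: 0.0007
```

Run:
```python
from h import *
p=np.load("p.npy"); stat(p)
fs=grab_frame("scene"); ft=grab_frame("top")
save(fs,"8s.png")
for f,c,n in ((fs,(345,185),"8a"),(ft,(300,185),"8b")):
    a=f["pixels"][c[1]-50:c[1]+50,c[0]-65:c[0]+65,::-1]; im=cv2.resize(a,None,fx=6,fy=6,interpolation=cv2.INTER_CUBIC)
    for y in (.055,-.055):
            q=[((proj(f,W(p,(-.1085+dx,y+dy,.075)))-np.array(c)+[65,50]+.5)*6).astype(int) for dx,dy in ((-.007,-.007),(.007,-.007),(.007,.007),(-.007,.007))]
            cv2.polylines(im,[np.array(q)],True,(255,0,255),1)
    cv2.imwrite("pics/%s.png"%n,im)
```

```text
t 16.68 V mm [-117.9  281.9  188.6] rot [-3.14  -0.     1.623] F [-0.84  0.4  -0.34] w 0.0007
```

View pics/8a.png

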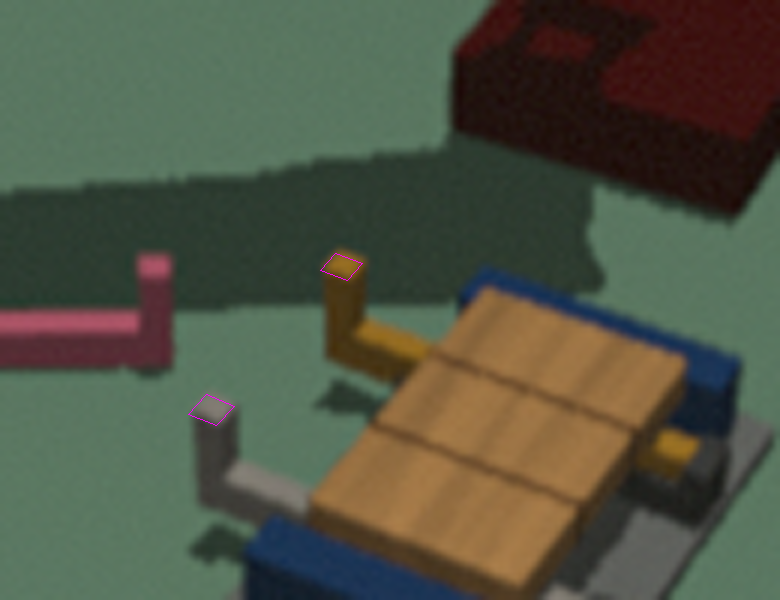

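View pics/8b.png

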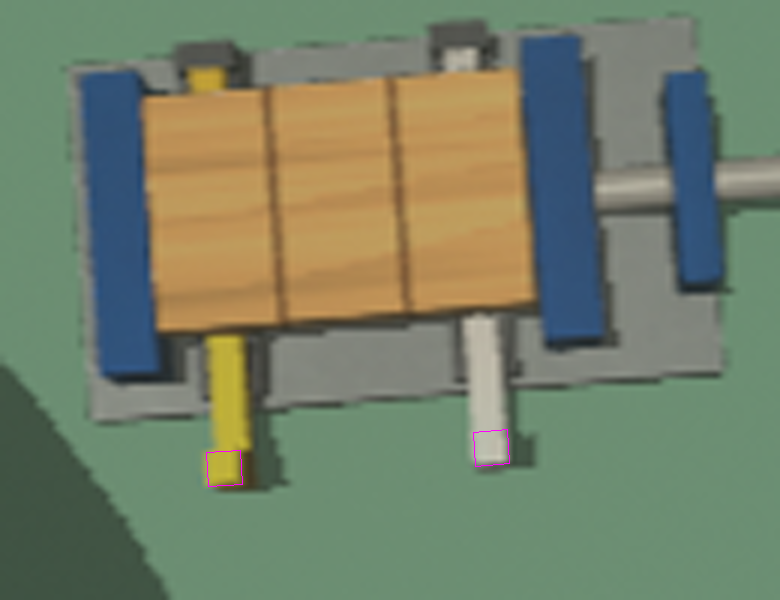

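View pics/8s.png

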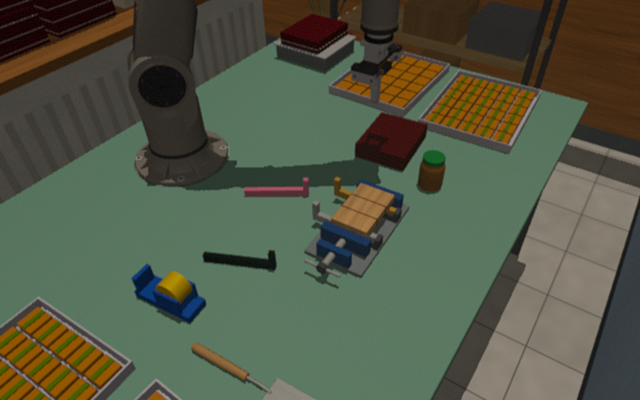

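The brass lug fits the home outline (top crop ≈(225,468)) and its far end touches the stop (≈(207,68)). The board is level, everything else is undisturbed, and the arm is clear.

```bash
python3 -c "
from rig import *
print(hand_in())"
```

```text
the job is handed in; nothing more can be done
None
```

The brass riser is home against its stop, the board bears on both risers, and the light pull did not move the bar. I handed the job in at about 17 s of the 67 s allowed.

- **Push:** I pushed the brass bar in the left slot about 16 mm until it stopped hard at roughly 14 N, within 1 mm of the calculated home position.
- **Tapping:** I pressed left, right, left, right. The peak forces were 22, 18, 17 and 16 N, all under the 30 N that bruises the board. It ended level, with its top at about 69.3 mm at both ends. The first left press went slightly above the 15–18 N aimed for.
- **Proof pull:** I hooked the lug from inside and pulled towards the robot. The force rose with travel, roughly 1 N per mm, to about 3.5 N. Single noisy readings went up to 4.4 N, and the average was 3.8 N with an offset of a few tenths of a newton. This shows the tab came out while the bar held.
- **Last check:** After release, both camera views show the brass and steel lugs on their home outlines and the brass bar's far end against its stop. I only compared the other objects by eye, and they look unmoved. The arm was clear of everything, and no check failed.

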